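# Roll a hanging tube rack from its park lip to the drain tray and still its swing

## Robot

A 7-joint arm with a two-finger parallel gripper is mounted at the origin on the work surface. World frame = base frame: x ahead of the robot, y to its left, z up, the work surface at z = 0. Lengths are in mm, angles in rad, forces in N, time in s.
With the tool pointing down it reaches from about 400 to 875 mm from the base axis. Payload 4.4 kg.
Tool frame: the origin (TCP) lies midway between the tips of the shut fingers; the grasp point (between the pads) lies 19 mm behind it; z points along the fingers, y is the line along which they close (so a half turn about z gives the same grasp; the last joint's range is limited). The gripper opens to 85 mm and grips with 20 to 120 N. Pads are 22 mm wide; open, the fingers measure 114 mm over their backs; the gripper's body (76 mm by 85 mm) begins 54 mm behind the grasp point. The pads swing forward as they close: fully open they stand 13 mm farther back than shut.
Start: joints at [1.259, 0.628, 0.038, 1.517, -0.027, 0.996, -0.02], TCP at [158.195, -630.47, 197.013] pointing down, gripper open.
Joint ranges: [-3.06, 3.06], [-0.37, 2.12], [-1.25, 1.32], [0.18, 2.47], [-1.1, 4.24], [0.23, 1.98], [-2.94, 2.94]. Speed limits (rad/s): [2.57, 2.57, 3.14, 3.14, 3.14, 3.14, 3.14].

## Interface

Orientations are given as [roll, pitch, yaw] about the fixed x, y, z axes, in that order (R = Rz(yaw) Ry(pitch) Rx(roll)).
In Python, from cell import ctrl gives the robot as it stands.
- The arm moves only by the shell command python3 -m crank 'ROWS' [OPENING]. ROWS is JSON, a list that holds one entry, the list of rows, each a list of 4 numbers: the shift along the tool's x, y, z normalised to -1 to 1, where 1 is 2.5 cm, then the turn about the tool's z normalised to -1 to 1, where 1 is 0.08 rad. In form: [[[dx, dy, dz, turn], ...]]. A call has 1 to 12 rows; each row shifts and turns the commanded pose from where the row before left it, along the tool's axes as they then stand; what a row does not reach is not made up. A row lasts 1/12 s, in which the tool goes at most 41.7 mm and 7.16 degrees, less where a joint would pass 70% of its speed; a pose out of reach is approached as far as the arm can. A call with a number of a shift or a turn outside -1 to 1 is refused whole. A call with a gripper value outside its range is refused whole. OPENING is the closure, from -1 (fully open) to 1 (shut), set as the call begins (- or left out, the last holds). The fingers move at their own pace and stop on an object; the grip force is fixed at half the most. Time passes only in rows, so rows that do not move let the fingers close. It gives the time, the measured TCP pose, the force, the opening and the grip force at its end, in the units of the state.
- ctrl.read_state(): the state, without advancing time (a new reading comes with each control period).
- ctrl.get_image(name): name is "scene" or "top" or "wrist"; returns a dict with "img" (480x640x3 uint8, red, green, blue), "intrinsics" (3x3 intrinsics, pixels), "dist" ([k1, k2, p1, p2, k3] as OpenCV has them; the pictures are not rectified), "extrinsics" (4x4, takes a point from camera to world coordinates). Camera axes: x right, y up, looking along -z (the intrinsics and any distortion apply to the point x, -y, -z); pixel columns grow to the right and rows downward; lengths in mm; the calibration is good to about 2 mm. A picture is of the moment at which its call begins. There is no depth.
- ctrl.finish_job(): hands the job in; it is judged then, once.
Trained networks look in the newest picture that a camera, given by its name, has taken for a name from the list of things; names that differ only in an ending like _2 or _b are one class to them, and where a whole thing is asked for, a point or a joint stands for the part that bears it (a point fixed in the world has none). Each returns a list of dicts, best first, with "confidence" (0 to 1); they miss things now and then, are a little off and sometimes report something else, mostly with a low value. They report only what shows in the picture. A call takes as long as a camera call.
- ctrl.find_in(camera, target): "position" ([row, column] in pixels, amid what is visible of it).
- ctrl.trace(camera, target): "mask" (480x640 bool, what is visible of it) and "position" ([row, column] in pixels, amid what is visible of it).
- ctrl.place_of(camera, target): "position" ([row, column] in pixels: a listed point, or the origin of a listed thing).
The state is a dict: "clock": time; "qpos": joint angles; "qd": joint speeds; "tau": joint torques, N m; "eef_pos": TCP position; "tool_rot": TCP orientation; "force": force on the tool from outside, world axes, zero at the start; "torque": the same for the moment, N m; "width": finger opening in mm; "gripper_force": force on a finger pad.
Only numpy, scipy, OpenCV 4.12 (cv2) and the standard library are available. Lean on these libraries where they do the work, as an engineer would, in place of code of your own. Each camera call takes 0.05 s, during which the arm holds its last target. There are 200 camera calls.

## Task

Take the trolley on the overhead rail by its knob and roll it from the parking place to the drain tray: the hanging tube rack's foot bar catches behind the park lip, slips over it and leaves the rack swinging. Steady the rack by moving the trolley only, never touching the rack itself, swinging it hard, running the trolley into its far end stop or letting its foot bar knock back into the lip, until it hangs still with its foot over the middle of the drain tray for several seconds; then let go, leaving it hanging still there and everything else on the bench where it was.

Things in the scene. Friction and masses are not known exactly. Their poses are not given: they have to be found in the camera images.
- stand: Aluminium overhead rail on two posts, fixed. Origin on the bench under the rail's middle. The rail runs along the stand's own y axis: 830 mm long, 30 mm wide, top 292 mm above the bench; posts at y = -400 and +400 mm, no higher than the rail. The parking place is near y = +200 mm, the drain tray further to -y; own z is up.
- trolley (a joint): Position of the trolley along the rail (m), growing towards the drain tray (the stand's -y direction); at 0 its axis is at y = +200 mm in the stand's frame. Range -0.04 to 0.5, hard stops at both ends. It rolls with about 1.5 N of friction and so stays where it is left; mass about 0.5 kg.
- trolley_grip (a point): Gripping point on the axis of the trolley's knob, 330 mm above the bench: a black upright round knob, 28 mm in diameter, from 306 to 348 mm above the bench, on a steel saddle 60 mm long. Grip it from above, fingers closing in any direction. The rack's pivot (an axle along the stand's x axis) lies right below it, 262 mm above the bench.
- rack (a joint): Swing angle (rad) of the rack hanging on the trolley's axle: 0 hanging plumb, positive when its foot bar lags towards the park lip side (the stand's +y), negative when it leads towards the tray side. Almost no friction: a swing left alone lasts for minutes. With the trolley held one full swing takes about 0.97 s (as a simple pendulum 232 mm long), whatever the load.
- rack_foot (a point): Middle of the rack's foot bar, 222 mm below the pivot, a steel bar 10 mm in diameter and 70 mm long across the rail. Above it hangs a green plastic tube rack (80 x 250 x 65 mm, steel ends, 14 capped tubes, about 0.55 kg) on two V-shaped steel bails. When plumb, the foot bar's centre is 40 mm above the bench.
- lip (a point): Middle of the park lip: a fixed steel bar 10 mm in diameter, 80 mm long across the rail, centre 40 mm above the bench, at y = +182 mm in the stand's frame; axes as the stand's. At the start the foot bar hangs just behind it (+y side). As the trolley leaves, the foot is held back, the rack leans to about 0.29 rad, and with the trolley about 67 mm past the lip the foot slips over.
- tray_mid (a point): Middle of the floor of the drain tray: a shallow open steel tray, 130 x 250 mm, rim 20 mm high, standing under the rail, its middle right below the rail's line; its place along the rail varies.

How it is judged:
By the outcome, as a careful person would: the job done as asked, in the order asked, and still so for the second after the job is handed in, with the robot touching nothing.
It also fails if it takes over 45 s, if anything falls off the work surface, if the arm or the gripper's body presses on something with over 40 N, if the wrist force passes 120 N, or if a joint passes its speed limit or range.

## Working session

There is one attempt and no reset: what is moved stays moved. The work goes in short steps, Python scripts to look and compute and a shell command to move; the robot and the scene stay as the last step left them, time stands still between calls to the robot, and variables do not carry over. Pictures are saved under pics/ and viewed, at most 10 in all, crops included, and the job is handed in when it is done.

```bash
mkdir -p pics; ls
cat > h.py <<'E'
import numpy as np, cv2
from cell import ctrl
def ray(im,rc):
    K=np.array(im["intrinsics"],float);d=np.array(im["dist"],float);E=np.array(im["extrinsics"],float)
    u=cv2.undistortPoints(np.array([[[rc[1],rc[0]]]],float),K,d)[0,0]
    v=E[:3,:3]@np.array([u[0],-u[1],-1]);return E[:3,3],v/np.linalg.norm(v)
def atz(im,rc,z):
    o,v=ray(im,rc);return o+v*(z-o[2])/v[2]
def tri(rs):
    A=sum(np.eye(3)-np.outer(v,v) for o,v in rs);b=sum((np.eye(3)-np.outer(v,v))@o for o,v in rs)
    return np.linalg.solve(A,b)
def proj(im,p):
    K=np.array(im["intrinsics"],float);d=np.array(im["dist"],float);E=np.array(im["extrinsics"],float)
    c=E[:3,:3].T@(np.asarray(p,float)-E[:3,3]);c=c*[1,-1,-1]
    return cv2.projectPoints(c[None,None],np.zeros(3),np.zeros(3),K,d)[0][0,0][::-1]
E
python3 - <<'E'
from h import *
np.set_printoptions(precision=1,suppress=True)
s=ctrl.read_state();print(s["clock"],s["eef_pos"],s["tool_rot"],s["width"])
Z=dict(stand=0,trolley_grip=330,rack_foot=40,lip=40,tray_mid=0)
I={}
for c in("scene","top","wrist"):
    I[c]=ctrl.get_image(c);cv2.imwrite(f"pics/{c}0.png",I[c]["img"][:,:,::-1])
R={}
for t in Z:
    for c in I:
        r=ctrl.place_of(c,t)
        for q in r[:2]:
            print(t,c,round(q["confidence"],2),np.array(q["position"]),atz(I[c],q["position"],Z[t]))
        if r and r[0]["confidence"]>.4:R.setdefault(t,[]).append(ray(I[c],r[0]["position"]))
    if len(R.get(t,[]))>1:print("TRI",t,tri(R[t]))
print(ctrl.read_state()["clock"])
E
```

```text
pics
0.0 [ 158.  -629.8  196.1] [-3.1  0.   0.2] 85.40356916965442
trolley_grip scene 0.9 [198.4 427.8] [553.8 214.9 330. ]
trolley_grip scene 0.49 [326.5 414.8] [854.5 268.6 330. ]
trolley_grip top 0.77 [219.7 146.3] [546.  211.8 330. ]
TRI trolley_grip [546.6 213.4 325.6]
rack_foot scene 0.71 [327.3 416. ] [551.1 219.   40. ]
lip scene 0.49 [320.8 401.8] [543.3 188.7  40. ]
tray_mid scene 0.78 [293.  229.2] [ 550.7 -197.8    0. ]
tray_mid top 0.69 [242.5 417.6] [ 542.6 -202.7    0. ]
TRI tray_mid [ 543.2 -203.6   -7.7]
0.9
```

View pics/scene0.png

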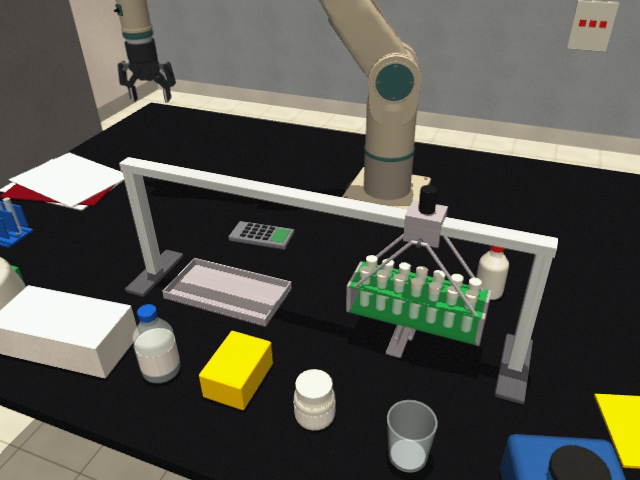

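View pics/top0.png

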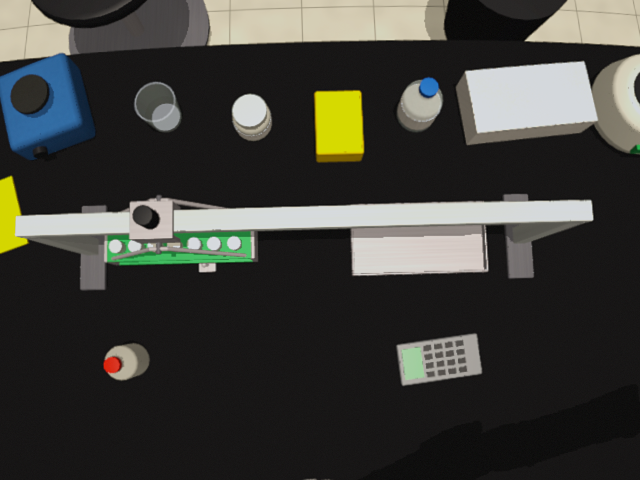

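The scene view shows the knob at (427,198), the foot and lip near (403,335), and the tray around (229,293). The top view shows the rail running from (16,226) to (592,211), slightly turned, with the tray spanning columns 352–487.

Run:
```python
from h import *
np.set_printoptions(precision=1,suppress=True)
top=ctrl.get_image("top");g=cv2.cvtColor(top["img"],cv2.COLOR_RGB2GRAY)
P=[]
for c in list(range(240,345,8))+list(range(360,580,8)):
    col=g[195:240,c].astype(float)
    b=np.where(col>170)[0]
    P.append([c,195+b[0],col[b[0]-1],195+b[-1]])
P=np.array(P)
# upper edge against the dark bench
W=np.array([atz(top,(r-.5,c),292)[:2] for c,r,_,_ in P])
k,b=np.polyfit(W[:,1],W[:,0],1);print("far edge x=k*y+b",k,b)
L=P[P[:,0]<345];W2=np.array([atz(top,(r+.5,c),292)[:2] for c,_,_,r in L]);print("near edge(left part)",np.polyfit(W2[:,1],W2[:,0],1))
for c in((211,16),(226,16),(211,592)):print("end",atz(top,c,292))
sc=ctrl.get_image("scene")
for cam,im in(("scene",sc),("top",top)):
    ctrl.get_image(cam)
    for t in("tray_mid",):
        m=max(ctrl.trace(cam,t),key=lambda q:q["confidence"]);m=m["mask"].astype(np.uint8)
        box=cv2.approxPolyDP(max(cv2.findContours(m,0,2)[0],key=cv2.contourArea),5,True)[:,0]
        for u,v in box:print(cam,u,v,atz(im,(v,u),20)[:2],atz(im,(v,u),0)[:2])
s=ctrl.read_state();print(s["clock"],s["tool_rot"],s["eef_pos"])
```

```text
far edge x=k*y+b 0.0015920366628248645 564.2339355356374
near edge(left part) [  0. 535.]
end [571.7 419.  292. ]
end [549.8 418.  292. ]
end [ 547.1 -407.9  292. ]
scene 163 295 [ 627.4 -314.7] [ 608.9 -331.7]
scene 265 325 [632.1 -67.8] [613.7 -78.5]
scene 290 282 [490.  -76.8] [468.  -87.7]
scene 193 259 [ 493.2 -324. ] [ 471.3 -341.2]
top 485 227 [ 565.3 -327.2] [ 568.  -333.2]
top 352 227 [572.3 -80.1] [575.1 -81.5]
top 352 272 [490.3 -77.1] [491.6 -78.4]
top 486 270 [ 485.7 -324. ] [ 486.9 -329.9]
1.2 [-3.1 -0.   0.2] [ 158.2 -630.4  197. ]
```

```bash
python3 -m crank '[[[0,0,-1,0],[0,0,-1,0],[0,0,-1,0],[0,0,-1,0],[0,0,-1,0],[0,0,-1,0],[0,0,-1,0],[0,0,-1,0],[0,0,-1,0],[1,0,0,0],[1,0,0,0],[1,0,0,0]]]' -1; python3 -c "
from h import *
print(ctrl.read_state()['qpos'])"
```

```text
clock: 2.2
eef_pos: [231.4, -612.3, 422.7]
tool_rot: [3.14, -0.0, 0.244]
force: [-0.4, 0.5, -0.2]
width: 85.9
gripper_force: 0.0
[ 1.14422706  0.50769721  0.04290075  1.11116617 -0.02101329  1.52182005
 -0.14372148]
```

```bash
python3 -m crank '[[[0,0,0,1],[0,0,0,1],[0,0,0,1],[0.9,-1,0,0],[0.9,-1,0,0],[0.9,-1,0,0],[0.9,-1,0,0],[0.9,-1,0,0],[0.9,-1,0,0],[0.9,-1,0,0],[0.9,-1,0,0],[0,-1,0,0]]]'; python3 -m crank '[[[0,-1,0,0],[0,-1,0,0],[0,-1,0,0],[0,-1,0,0],[0,-1,0,0],[0,-1,0,0],[0,-1,0,0]]]'
python3 - <<'E'
from h import *
np.set_printoptions(precision=1,suppress=True)
w=ctrl.get_image("wrist");cv2.imwrite("pics/wt.png",w["img"][:,:,::-1])
for q in ctrl.place_of("wrist","tray_mid")[:2]:print(q["confidence"],q["position"],atz(w,q["position"],0))
print(w["extrinsics"]);print(ctrl.read_state()["eef_pos"])
E
```

```text
clock: 3.2
eef_pos: [414.4, -382.9, 421.2]
tool_rot: [-3.14, -0.002, 0.012]
force: [0.4, 0.5, -0.1]
width: 85.1
gripper_force: 0.0
clock: 3.78
eef_pos: [408.3, -209.9, 422.2]
tool_rot: [3.141, -0.0, 0.006]
force: [0.1, 0.2, 0.5]
width: 85.1
gripper_force: 0.0
0.9 [77.2, 310.9] [ 550.4 -201.6    0. ]
[[   0.     1.     0.3  473.9]
 [  -1.     0.     0.  -209.1]
 [   0.    -0.3    1.   599.1]
 [   0.     0.     0.     1. ]]
[ 409.1 -206.8  422.6]
```

View pics/wt.png

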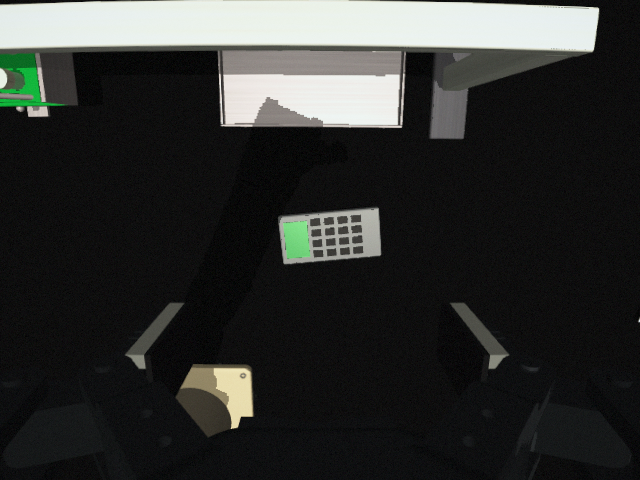

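The wrist view shows the tray's near rim from (220,127) to (404,127), and the rail's near edge is nearly level at row 52.

```bash
python3 -m crank '[[[0.2,-1,0,0],[0.2,-1,0,0],[0.2,-1,0,0],[0.2,-1,0,0],[0.2,-1,0,0],[0.2,-1,0,0],[0.2,-1,0,0],[0.2,-1,0,0],[0,-1,0,0],[0,-1,0,0],[0,-1,0,0],[0,-1,0,0]]]'; python3 -m crank '[[[0,-1,0,0],[0,-1,0,0],[0,-1,0,0],[0,-1,0,0],[0,-0.6,0,0],[0,0,0,0]]]'
python3 - <<'E'
from h import *
np.set_printoptions(precision=1,suppress=True)
w=ctrl.get_image("wrist");cv2.imwrite("pics/wk.png",w["img"][:,:,::-1])
for t,z in(("trolley_grip",330),("lip",40),("rack_foot",40)):
  for q in ctrl.place_of("wrist",t)[:2]:print(t,q["confidence"],q["position"],atz(w,q["position"],z))
top=ctrl.get_image("top");q=ctrl.place_of("top","trolley_grip")
if q:print("tri",tri([ray(w,ctrl.place_of("wrist","trolley_grip")[0]["position"]),ray(top,q[0]["position"])]))
print(ctrl.read_state()["eef_pos"],ctrl.read_state()["clock"],ctrl.read_state()["tool_rot"])
# tray from former picture (camera pose as then: same orientation, shifted)
d=dict(w);E=np.array(w["extrinsics"]).copy();E[:3,3]=[473.9,-209.1,599.1];d["extrinsics"]=E
for c in((127,220),(127,404),(51,596)):print(atz(d,c,20 if c[0]>100 else 292))
E
```

```text
clock: 4.88
eef_pos: [447.2, 89.4, 422.1]
tool_rot: [3.141, -0.001, 0.005]
force: [-0.2, -0.7, -0.0]
width: 85.3
gripper_force: 0.0
clock: 5.38
eef_pos: [445.9, 207.4, 421.9]
tool_rot: [-3.139, 0.0, 0.011]
force: [-0.3, 1.0, 0.8]
width: 85.5
gripper_force: 0.0
trolley_grip 0.92 [70.1, 310.0] [549.8 212.9 330. ]
tri [548.8 213.1 326.5]
[446.6 202.8 422.1] 5.7333 [ 3.1 -0.   0. ]
[481.7 -75.2  20. ]
[ 484.4 -328.8   20. ]
[ 535.3 -407.7  292. ]
```

View pics/wk.png

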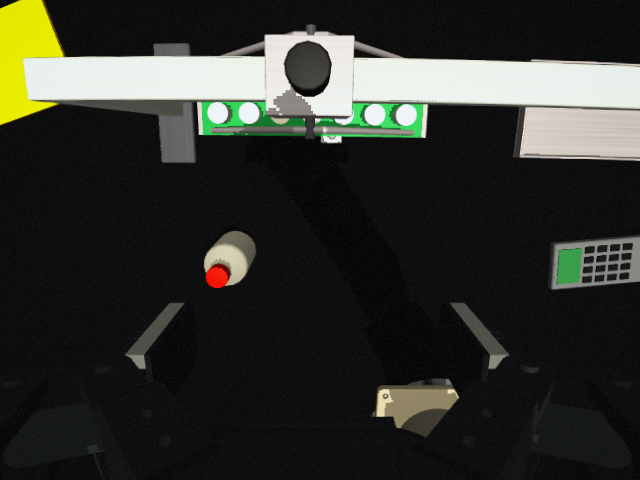

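The wrist view shows the knob top at (307,66) and the rail's left end corners at (25,60) and (27,100).

Run:
```python
from h import *
np.set_printoptions(precision=3,suppress=True)
for i in range(3):
    w=ctrl.get_image("wrist");s=ctrl.read_state();print(s["clock"],np.array(s["eef_pos"]),np.array(s["tool_rot"]))
print(w["extrinsics"])
for c in((100,27),(103,240),(106,480),(108,630)):print("near edge",atz(w,c,292))
print("top disk",atz(w,(66,307),348))
```

```text
5.7833 [446.515 202.992 422.133] [ 3.141 -0.     0.004]
5.8333 [446.439 203.214 422.138] [ 3.141 -0.     0.004]
5.8833 [446.371 203.432 422.132] [ 3.141 -0.     0.005]
[[  0.005   0.966   0.259 511.954]
 [ -1.      0.004   0.002 203.952]
 [  0.001  -0.259   0.966 598.991]
 [  0.      0.      0.      1.   ]]
near edge [537.021 416.089 292.   ]
near edge [533.513 258.817 292.   ]
near edge [532.791  85.008 292.   ]
near edge [533.894 -28.653 292.   ]
top disk [550.116 209.323 348.   ]
```

```bash
python3 -m crank '[[[0.7,-0.1,0,0],[0.9,-0.1,0,0],[0.9,0,0,0],[0.9,0,0,0],[0.7,0,0,0],[0,0,0,0],[0,0,0,0],[0,0,0,0]]]'
python3 - <<'E'
from h import *
np.set_printoptions(precision=3,suppress=True)
s=ctrl.read_state();print(s["clock"],np.array(s["eef_pos"]),np.array(s["tool_rot"]))
sc=ctrl.get_image("scene");s=ctrl.read_state();print(s["clock"],np.array(s["eef_pos"]))
w=ctrl.get_image("wrist");q=ctrl.place_of("wrist","trolley_grip");print([(a["confidence"],atz(w,a["position"],330)) for a in q[:1]])
E
```

```text
clock: 6.55
eef_pos: [548.0, 209.8, 422.0]
tool_rot: [-3.141, 0.001, 0.006]
force: [0.5, -0.6, 0.6]
width: 85.4
gripper_force: 0.0
6.55 [547.98  209.771 422.007] [-3.141  0.001  0.006]
6.6 [547.804 209.862 422.279]
[(0.73, array([549.599, 213.01 , 330.   ]))]
```

```bash
python3 -m crank '[[[0.06,-0.1,0.5,0],[0,0,0.8,0],[0,0,0.8,0],[0,0,0.8,0],[0,0,0.8,0],[0,0,0.64,0],[0,0,0,0],[0,0,0,0]]]'
python3 -m crank '[[[0,0,0,0],[0,0,0,0],[0,0,0,0],[0,0,0,0],[0,0,0,0],[0,0,0,0],[0,0,0,0],[0,0,0,0]]]' 1
python3 - <<'E'
from h import *
np.set_printoptions(precision=2,suppress=True)
w=ctrl.get_image("scene")
cv2.imwrite("pics/s2.png",w["img"][130:430,230:630,::-1].repeat(2,0).repeat(2,1))
for t in("rack_foot","lip","rack","trolley"):print(t,[(round(a["confidence"],2),a["position"]) for a in ctrl.place_of("scene",t)[:2]])
s=ctrl.read_state();print(s["clock"],s["eef_pos"],s["tool_rot"],s["force"],s["width"])
E
```

```text
clock: 7.37
eef_pos: [549.6, 212.0, 313.7]
tool_rot: [3.141, 0.001, 0.006]
force: [-0.3, 0.8, 0.6]
width: 85.3
gripper_force: 0.0
clock: 8.03
eef_pos: [550.4, 212.2, 313.8]
tool_rot: [-3.141, -0.001, 0.006]
force: [-0.6, 0.9, 3.2]
width: -0.1
gripper_force: 1.2
rack_foot [(0.95, [327.5, 409.9])]
lip [(0.51, [320.7, 399.6])]Traceback (most recent call last):
  File "<stdin>", line 5, in <module>
ValueError: it knows: lip, rack_foot, stand, tray_mid, trolley_grip
```

View pics/s2.png

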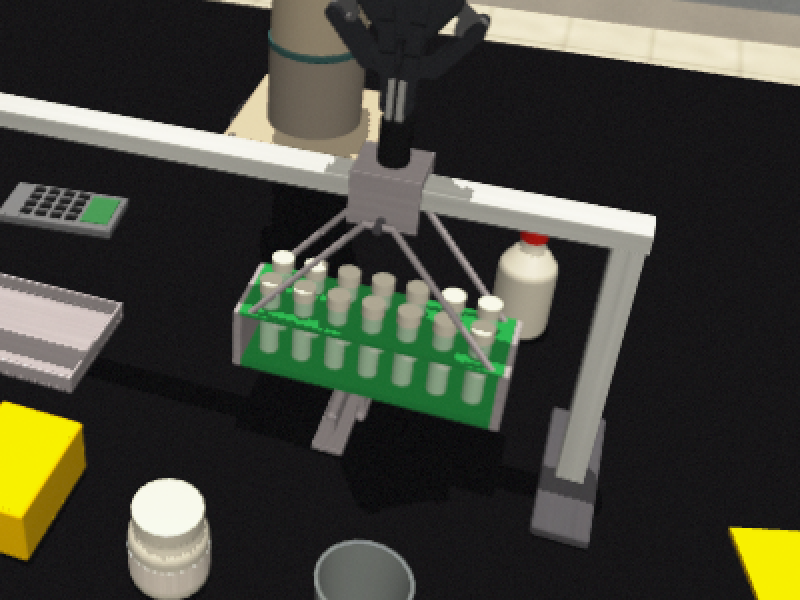

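The crop shows the shut fingers beside or above the knob at (397,100), with the knob not between them. The rack is still behind the lip.

Run:
```python
from h import *
np.set_printoptions(precision=2,suppress=True)
s=ctrl.read_state();print(s["clock"],s["eef_pos"],s["tool_rot"],s["force"],s["torque"],s["width"])
w=ctrl.get_image("scene");t=ctrl.get_image("top");k=ctrl.get_image("wrist")
for n,p in(("tcp",s["eef_pos"]),("knobtop",[549.5,212,348]),("knobbot",[549.5,212,306]),("sad",[549.5,212,292])):
    print(n,proj(w,p),proj(t,p),proj(k,p))
for c,i in(("scene",w),("top",t),("wrist",k)):
    q=ctrl.place_of(c,"trolley_grip");print(c,[(a["confidence"],a["position"],atz(i,a["position"],330)) for a in q[:1]])
a=w["img"][150:270,370:490,::-1].repeat(4,0).repeat(3,1);b=t["img"][160:280,90:210,::-1].repeat(4,0).repeat(3,1)
cv2.imwrite("pics/s3.png",np.hstack([a,b])); print(w["img"].shape)
cv2.imwrite("pics/w3.png",k["img"][:,:,::-1])
```

```text
8.1833 [550.4  212.16 313.84] [-3.14 -0.    0.01] [-0.15 -0.56  3.73] [-0.02  0.05  0.01] 0.18659665227363934
tcp [205.5  425.68] [218.32 149.31] [280.34 317.02]
knobtop [187.25 427.67] [214.86 142.38] [313.71 317.59]
knobbot [209.23 425.28] [219.88 150.95] [276.44 317.3 ]
sad [216.3  424.51] [221.45 153.62] [267.22 317.23]
scene [(0.93, [200.0, 425.9], array([559.86, 213.22, 330.  ]))]
top [(0.89, [215.7, 146.1], array([551.34, 212.1 , 330.  ]))]
wrist [(0.69, [295.1, 315.8], array([549.73, 212.7 , 330.  ]))]
(480, 640, 3)
```

View pics/s3.png

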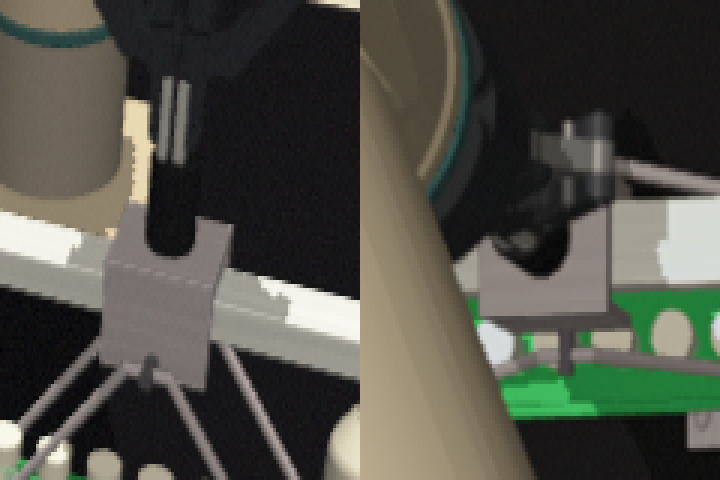

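View pics/w3.png

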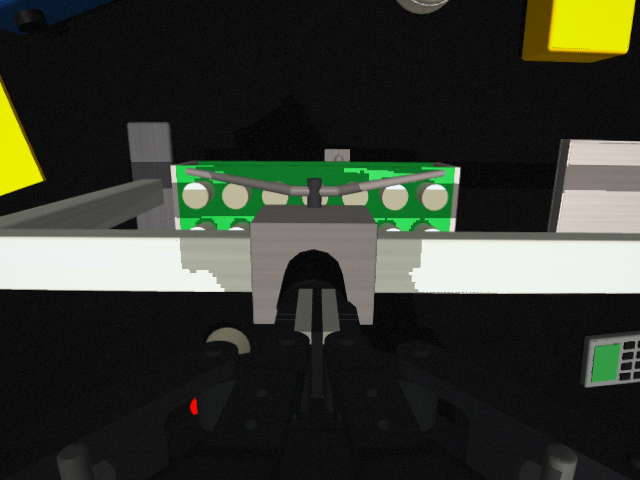

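Both views show the silver tips at the knob's top: scene about (427,191), wrist about (317,290). I'll triangulate their true height.

Run:
```python
from h import *
np.set_printoptions(precision=1,suppress=True)
w=ctrl.get_image("scene");k=ctrl.get_image("wrist")
print(tri([ray(w,(190.7,427.5)),ray(k,(290,317))]))
for z in (313,320,330,348):
    for x in(539,550,561):print(z,x,proj(w,[x,212,z]),proj(k,[x,212,z]))
print(proj(w,[563.5,212,306]),proj(k,[563.5,212,306]),proj(k,[563.5,212,348]),proj(w,[563.5,212,348]))
for i in range(3):
    s=ctrl.read_state();print(s["clock"],s["width"],s["gripper_force"],s["eef_pos"]);ctrl.get_image("wrist")
```

```text
[558.4 213.1 346.6]
313 539 [202.6 427.1] [302.5 317.2]
313 550 [205.8 425.6] [280.5 317.4]
313 561 [209.1 424. ] [257.9 317.5]
320 539 [199.  427.5] [308.6 317.2]
320 550 [202.2 426. ] [286.  317.4]
320 561 [205.5 424.4] [262.6 317.6]
330 539 [193.8 428.1] [318.3 317.3]
330 550 [197.  426.6] [294.5 317.5]
330 561 [200.2 425. ] [269.9 317.6]
348 539 [184.2 429.1] [338.5 317.4]
348 550 [187.4 427.6] [312.5 317.6]
348 561 [190.6 426. ] [285.5 317.8]
[213.4 423.3] [248.5 317.5] [279.2 317.8] [191.3 425.7]
8.5833 -0.32728610075164966 2.397996224462986 [550.4 212.2 313.8]
8.6333 -0.0062936602346199515 2.5077462941408157 [550.4 212.1 313.8]
8.6833 -0.07711753884345837 2.602454647421837 [550.4 212.2 313.8]
```

The visible tip edge coincides with the knob's top rim, so the fingers seem to have gone into or past the knob. I'll reopen and close in stages.

```bash
python3 -m crank '[[[0,0,0,0],[0,0,0,0],[0,0,0,0],[0,0,0,0],[0,0,0,0],[0,0,0,0]]]' -1; python3 -m crank '[[[0,0,0,0],[0,0,0,0],[0,0,0,0],[0,0,0,0]]]' 0.2;python3 -m crank '[[[0,0,0,0],[0,0,0,0],[0,0,0,0]]]' 0.5
python3 - <<'E'
from h import *
np.set_printoptions(precision=1,suppress=True)
s=ctrl.read_state();print(s["clock"],s["width"],s["gripper_force"],s["eef_pos"])
w=ctrl.get_image("scene");k=ctrl.get_image("wrist")
a=w["img"][150:270,370:490,::-1].repeat(4,0).repeat(3,1);b=k["img"][180:480,200:430,::-1];b=cv2.resize(b,(368,480))
cv2.imwrite("pics/s4.png",np.hstack([a,b]))
E
```

```text
clock: 9.23
eef_pos: [549.9, 211.9, 312.9]
tool_rot: [3.141, 0.001, 0.006]
force: [0.1, -0.5, -0.2]
width: 72.2
gripper_force: 0.0
clock: 9.57
eef_pos: [550.1, 212.1, 313.5]
tool_rot: [3.142, 0.0, 0.006]
force: [-0.3, -0.1, -0.1]
width: 34.2
gripper_force: 0.0
clock: 9.82
eef_pos: [550.3, 212.6, 313.9]
tool_rot: [-3.141, -0.001, 0.006]
force: [-0.5, 0.3, 2.4]
width: 21.2
gripper_force: 1.0
9.8167 21.173836644459108 0.9571798145771027 [550.3 212.6 313.9]
```

View pics/s4.png

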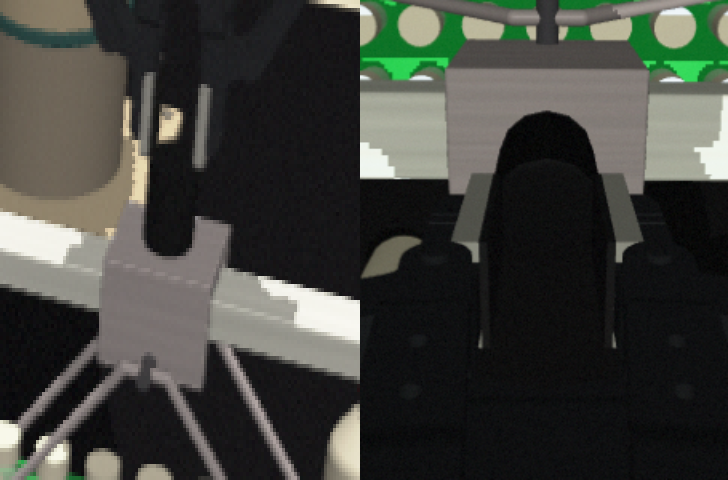

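The fingers stand just above or at the knob's top rim: tips at about z 345, wrist row 289 against the knob rim at row 280. The real tips are about 30 mm higher than the reported TCP, so I'll open, go lower while watching the force, and close.

```bash
python3 -m crank '[[[0,0,0,0],[0,0,0,0],[0,0,0.4,0],[0,0,0.3,0],[0,0,0,0]]]' -0.2; python3 -m crank '[[[0,0,0.2,0],[0,0,0.2,0],[0,0,0,0],[0,0,0,0]]]'; python3 -m crank '[[[0,0,0,0],[0,0,0,0],[0,0,0,0],[0,0,0,0],[0,0,0,0]]]' 1
```

```text
clock: 10.33
eef_pos: [548.8, 211.1, 293.5]
tool_rot: [3.14, 0.004, 0.006]
force: [0.1, -0.7, -0.8]
width: 51.5
gripper_force: 0.0
clock: 10.67
eef_pos: [550.0, 212.0, 285.7]
tool_rot: [3.141, 0.001, 0.006]
force: [-0.2, 0.3, 0.8]
width: 51.0
gripper_force: 0.0
clock: 11.08
eef_pos: [550.4, 212.5, 286.6]
tool_rot: [-3.141, -0.001, 0.006]
force: [-1.3, 0.6, 4.8]
width: 26.0
gripper_force: 59.1
```

```bash
python3 -m crank '[[[0,0.15,0,0],[0,0.25,0,0],[0,0.3,0,0],[0,0.3,0,0],[0,0.3,0,0],[0,0.3,0,0],[0,0.3,0,0],[0,0.3,0,0],[0,0.25,0,0],[0,0.15,0,0],[0,0.1,0,0],[0,0,0,0]]]'
cat >> h.py <<'E'
def shots(n,cam="scene"):
    T=[]
    for i in range(n):
        t=ctrl.read_state()["clock"];im=ctrl.get_image(cam);e=ctrl.read_state()["eef_pos"]
        q=ctrl.place_of(cam,"rack_foot")
        if q:
            # foot bar on a circle about the pivot, in plane x=550
            o,v=ray(im,q[0]["position"]);p=o+v*(550-o[0])/v[0]
            T.append((t,e[1],p[1],p[2],q[0]["confidence"],np.arctan2(p[1]-e[1],262-p[2])))
    return np.array(T)
E
python3 - <<'E'
from h import *
np.set_printoptions(precision=3,suppress=True)
print(shots(3));s=ctrl.read_state();print(s["eef_pos"],s["force"],s["width"],s["clock"])
im=ctrl.get_image("scene")
for q in ctrl.place_of("scene","lip")[:2]:print(q["confidence"],q["position"],atz(im,q["position"],40))
q=ctrl.place_of("scene","trolley_grip");print(atz(im,q[0]["position"],330))
print(ctrl.read_state()["clock"])
E
```

```text
clock: 12.08
eef_pos: [550.3, 143.4, 286.6]
tool_rot: [3.141, 0.0, 0.005]
force: [-2.2, 1.5, 7.3]
width: 26.1
gripper_force: 59.9
[[ 12.083 143.407 199.862  43.334   0.91    0.253]
 [ 12.183 143.416 195.004  44.592   0.75    0.233]
 [ 12.283 143.355 199.783  41.72    0.65    0.251]]
[550.287 143.379 286.576] [-2.39   1.075  5.827] 26.41739045716703 12.3833
0.5 [325.8, 400.6] [557.715 190.238  40.   ]
[544.345 142.806 330.   ]
12.5333
```

```bash
cat > sim.py <<'E'
import numpy as np
from scipy.optimize import minimize
g,L,lag,dt=9.81,.232,.015,1/240
W=np.sqrt(g/L)
def traj(u,n_extra=0):
    """trolley travel (m) at dt steps for rows u (mm per row), with lag"""
    c=np.interp(np.arange(0,20*(len(u)+n_extra)+1)/20,np.arange(len(u)+1),np.r_[0,np.cumsum(u)]/1e3)
    x=np.zeros_like(c)
    for i in range(1,len(c)):x[i]=x[i-1]+(c[i-1]-x[i-1])*(1-np.exp(-dt/lag))
    return x
def swing(x,th,om,i0=0):
    a=np.gradient(np.gradient(x,dt),dt);H=[]
    for i in range(i0,len(x)):
        om+=dt*(-g*np.sin(th)+a[i]*np.cos(th))/L;th+=dt*om;H.append(th)
    return th,om,np.array(H)
E
cat > planA.py <<'E'
from sim import *
N=12
def ev(u,srel,th0):
    x=traj(u,2);i=np.argmax(x>srel/1e3)
    v=(x[i]-x[i-1])/dt
    th,om,H=swing(x,th0,2.5*v,i);return np.hypot(th,om/W),abs(H).max()
S=[(s,t) for s in(17,21,25) for t in(.27,.3)]
def cost(u):
    e=[ev(u,*s) for s in S];d=np.diff(np.r_[0,u,0])
    return np.mean([a**2 for a,_ in e])*100+2e-4*np.sum((d/5)**2)+ (max(0,sum(u)-320)/20)**2+10*max(0,max(b for _,b in e)-.36)
best=None
rng=np.random.default_rng(0)
from scipy.optimize import differential_evolution
r=differential_evolution(cost,[(0,25)]*N,maxiter=60,popsize=6,seed=1,polish=False)
u=np.round(r.x/25,2);print(u,sum(u)*25,r.fun)
for s in S:print(s,np.round(ev(u*25,*s),3))
E
time python3 planA.py
```

```text
[0.25 0.04 0.96 0.04 0.08 0.52 0.88 0.76 0.97 0.95 0.5  0.11] 151.5 0.07887355556261846
(17, 0.27) [0.028 0.287]
(17, 0.3) [0.041 0.316]
(21, 0.27) [0.012 0.282]
(21, 0.3) [0.022 0.312]
(25, 0.27) [0.021 0.277]
(25, 0.3) [0.02  0.306]
real	0m20.986s
user	0m21.460s
sys	0m0.052s
```

```bash
python3 -m crank '[[[0,0.25,0,0],[0,0.04,0,0],[0,0.96,0,0],[0,0.04,0,0],[0,0.08,0,0],[0,0.52,0,0],[0,0.88,0,0],[0,0.76,0,0],[0,0.97,0,0],[0,0.95,0,0],[0,0.5,0,0],[0,0.11,0,0]]]'
python3 - <<'E'
from h import *
np.set_printoptions(precision=3,suppress=True)
print(shots(8));s=ctrl.read_state();print(s["eef_pos"],s["force"],s["width"],s["clock"])
E
```

```text
clock: 13.53
eef_pos: [550.0, -12.3, 286.6]
tool_rot: [3.138, 0.002, 0.0]
force: [-4.2, -0.8, 8.5]
width: 26.4
gripper_force: 61.4
[[ 13.533 -11.777 -14.839  41.598   0.8    -0.014]
 [ 13.733  -9.677  -6.374  39.868   0.64    0.015]
 [ 13.833  -9.611  -8.264  36.554   0.8     0.006]
 [ 13.933  -9.576 -13.056  34.239   0.77   -0.015]
 [ 14.033  -9.522  -5.612  35.197   0.93    0.017]
 [ 14.133  -9.541  -5.129  36.44    0.79    0.02 ]
 [ 14.233  -9.577 -11.159  37.29    0.58   -0.007]]
[549.998  -9.578 286.564] [-3.531 -0.907  8.643] 26.41421003999205 14.3333
```

```bash
python3 -m crank '[[[0,0.085,0,0],[0,0.197,0,0],[0,0.31,0,0],[0,0.424,0,0],[0,0.538,0,0],[0,0.643,0,0],[0,0.66,0,0],[0,0.66,0,0],[0,0.66,0,0],[0,0.66,0,0],[0,0.66,0,0],[0,0.643,0,0]]]' && python3 -m crank '[[[0,0.538,0,0],[0,0.424,0,0],[0,0.31,0,0],[0,0.197,0,0],[0,0.085,0,0],[0,0,0,0]]]'
cat > meas.py <<'E'
from h import *
np.set_printoptions(precision=4,suppress=True)
# foot detections plus sub-pixel image tracking of the green rack
T=[];ref=None
for i in range(14):
    s=ctrl.read_state();im=ctrl.get_image("scene")["img"]
    hsv=cv2.cvtColor(im,cv2.COLOR_RGB2HSV);m=cv2.inRange(hsv,(45,120,40),(75,255,255));M=cv2.moments(m,True)
    T.append((s["clock"],s["eef_pos"][1],M["m10"]/M["m00"],M["m01"]/M["m00"],M["m00"]))
T=np.array(T);w=np.sqrt(9.81/.232);t=T[:,0]-T[-1,0]
A=np.c_[np.cos(w*t),np.sin(w*t),np.ones(len(t))]
for j in(2,3):
    c,r,_,_=np.linalg.lstsq(A,T[:,j],rcond=None);print("px amp",np.hypot(*c[:2]),c,"rms",np.std(T[:,j]-A@c))
print(T[:,[0,1,2]])
f=shots(4);print(f,f.mean(0));im=ctrl.get_image("scene")
for q in ctrl.place_of("scene","tray_mid")[:1]:print("tray",q["confidence"],q["position"],atz(im,q["position"],0))
cv2.imwrite("pics/m%d.png"%int(T[0,0]*10),im["img"][:,:,::-1])
s=ctrl.read_state();print(s["eef_pos"],s["force"],s["width"],s["clock"])
E
python3 meas.py
```

```text
clock: 15.33
eef_pos: [549.8, -162.3, 286.6]
tool_rot: [3.141, 0.004, 0.005]
force: [-5.4, 0.6, 9.3]
width: 26.2
gripper_force: 61.5
clock: 15.83
eef_pos: [549.7, -202.1, 286.6]
tool_rot: [3.14, 0.004, 0.003]
force: [-5.4, -0.7, 9.6]
width: 26.3
gripper_force: 61.4
px amp 0.5631681232312057 [ -0.0989   0.5544 218.7913] rms 0.09378590598622007
px amp 0.20947178332546376 [ -0.0316   0.2071 258.4271] rms 0.049223549190578066
[[  15.8333 -202.102   219.3001]
 [  15.8833 -202.159   219.2261]
 [  15.9333 -202.13    219.0393]
 [  15.9833 -202.1173  218.9938]
 [  16.0333 -202.1412  218.7857]
 [  16.0833 -202.1147  218.8249]
 [  16.1333 -202.1004  218.2702]
 [  16.1833 -202.1276  218.3763]
 [  16.2333 -202.1324  218.0933]
 [  16.2833 -202.1134  218.1914]
 [  16.3333 -202.1726  218.3381]
 [  16.3833 -202.0946  218.3906]
 [  16.4333 -202.1123  218.5374]
 [  16.4833 -202.0962  218.7166]]
[[  16.5333 -202.1336 -203.0715   29.5342    0.77     -0.004 ]
 [  16.6333 -202.1268 -196.8405   33.5865    0.95      0.0231]
 [  16.7333 -202.1471 -193.294    38.2442    0.64      0.0395]
 [  16.8333 -202.1167 -197.5958   41.4659    0.59      0.0205]] [  16.6833 -202.1311 -197.7005   35.7077    0.7375    0.0198]
tray 0.97 [293.5, 226.5] [ 554.3561 -202.5768    0.    ]
[ 549.7324 -202.0998  286.5826] [-5.8342 -0.7907  9.1835] 26.159185344678253 17.0333
```

Residual swing is only about 0.005 rad. I'll make one small counter-step at the right phase, hold, and re-measure.

```bash
python3 -m crank '[[[0,0,0,0],[0,0,0,0],[0,0.045,0,0],[0,0,0,0],[0,0,0,0],[0,0,0,0],[0,0,0,0],[0,0,0,0],[0,0,0,0],[0,0,0,0],[0,0,0,0],[0,0,0,0]]]'; python3 meas.py
```

```text
clock: 18.03
eef_pos: [549.7, -202.3, 286.6]
tool_rot: [3.14, 0.004, 0.004]
force: [-5.1, -0.2, 9.0]
width: 26.1
gripper_force: 61.5
px amp 0.6497710171133895 [  0.6494   0.0213 218.7932] rms 0.07959011282576342
px amp 0.2104009379218342 [  0.2103  -0.0073 258.4186] rms 0.03557638066493622
[[  18.0333 -202.3034  218.5314]
 [  18.0833 -202.3246  218.3343]
 [  18.1333 -202.3218  218.1203]
 [  18.1833 -202.3178  218.152 ]
 [  18.2333 -202.3134  218.2034]
 [  18.2833 -202.3163  218.3102]
 [  18.3333 -202.323   218.2107]
 [  18.3833 -202.3174  218.7004]
 [  18.4333 -202.332   218.7142]
 [  18.4833 -202.3335  218.8262]
 [  18.5333 -202.3457  219.158 ]
 [  18.5833 -202.3231  219.3235]
 [  18.6333 -202.3091  219.3598]
 [  18.6833 -202.3129  219.4971]]
[[  18.7333 -202.2978 -197.5551   39.8072    0.87      0.0213]
 [  18.8333 -202.3436 -197.9837   34.3766    0.56      0.0192]
 [  18.9333 -202.3024 -205.2805   39.5459    0.97     -0.0134]
 [  19.0333 -202.3196 -201.7066   36.3816    0.69      0.0027]] [  18.8833 -202.3159 -200.6315   37.5278    0.7725    0.0075]
tray 0.91 [292.7, 229.0] [ 549.9889 -198.736     0.    ]
[ 549.712  -202.3469  286.5866] [-5.3483  0.4961  9.2915] 26.162626073097304 19.2333
```

Tiny steps are lost in the joint stiction. The swing stays at about 1.3 mm at the foot over the tray's middle, so I'll hold a little longer, then release and rise.

```bash
python3 -m crank '[[[0,0,0,0],[0,0,0,0],[0,0,0,0],[0,0,0,0],[0,0,0,0],[0,0,0,0],[0,0,0,0],[0,0,0,0],[0,0,0,0],[0,0,0,0],[0,0,0,0],[0,0,0,0]]]'; python3 -m crank '[[[0,0,0,0],[0,0,0,0],[0,0,0,0]]]' 0.2;  python3 -m crank '[[[0,0,0,0],[0,0,0,0],[0,0,0,0],[0,0,0,0],[0,0,-0.3,0],[0,0,-0.8,0],[0,0,-1,0],[0,0,-1,0],[0,0,-1,0],[0,0,-1,0],[0,0,-0.5,0],[0,0,0,0]]]' -0.6;  python3 meas.py
python3 - <<'E'
from h import *
for c in("top","wrist"):
    im=ctrl.get_image(c);q=ctrl.place_of(c,"trolley_grip")
    if q:print(c,q[0]["confidence"],atz(im,q[0]["position"],330))
E
```

```text
clock: 20.23
eef_pos: [549.7, -202.3, 286.6]
tool_rot: [3.14, 0.004, 0.004]
force: [-5.8, 0.4, 9.5]
width: 26.2
gripper_force: 61.5
clock: 20.48
eef_pos: [551.8, -201.2, 285.4]
tool_rot: [3.141, 0.001, 0.005]
force: [-0.5, 0.6, -0.1]
width: 34.2
gripper_force: 0.0
clock: 21.48
eef_pos: [554.2, -200.5, 430.0]
tool_rot: [3.14, -0.007, 0.006]
force: [-0.6, -0.0, 0.3]
width: 68.4
gripper_force: 0.0
px amp 0.6416708422077078 [ -0.5733   0.2883 218.7811] rms 0.07210411401910968
px amp 0.1841522173568633 [ -0.1717   0.0666 258.4019] rms 0.047259619675445355
[[  21.4833 -200.4857  219.3534]
 [  21.5333 -200.3309  219.4119]
 [  21.5833 -200.2386  219.3799]
 [  21.6333 -200.1879  219.3973]
 [  21.6833 -200.1928  219.2203]
 [  21.7333 -200.1834  219.1725]
 [  21.7833 -200.2462  218.8643]
 [  21.8333 -200.2798  218.6859]
 [  21.8833 -200.2644  218.7316]
 [  21.9333 -200.2628  218.2467]
 [  21.9833 -200.3086  218.2149]
 [  22.0333 -200.309   218.1803]
 [  22.0833 -200.352   218.1347]
 [  22.1333 -200.3409  218.1723]]
[[  22.1833 -200.3373 -199.9311   30.7267    0.56      0.0018]
 [  22.2833 -200.3261 -210.7201   36.0315    0.66     -0.046 ]
 [  22.3833 -200.3339 -198.8726   37.1969    0.72      0.0065]
 [  22.4833 -200.3382 -205.8456   31.2623    0.83     -0.0239]] [  22.3333 -200.3339 -203.8423   33.8043    0.6925   -0.0154]
tray 0.66 [292.8, 229.9] [ 549.5775 -196.6986    0.    ]
[ 552.5543 -200.3438  426.0426] [-0.1381 -0.8139  0.0863] 68.53616237463149 22.6833
top 0.69 [ 549.19927792 -202.17786357  330.        ]
wrist 0.9 [ 550.10965608 -203.41045254  330.        ]
```

The rack stayed still through the release, with the mean pixel position unchanged. One last look, then I'll hand it in.

```bash
ls pics/m21*; cp pics/m214.png pics/final.png 2>/dev/null || cp $(ls -t pics/m2*|head -1) pics/final.png
```

```text
pics/m214.png
```

View pics/final.png

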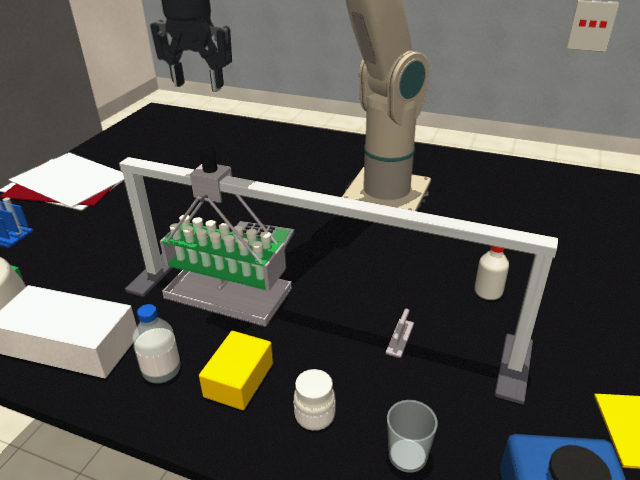

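The picture shows the rack hanging at (228,255) over the tray at (228,292). The gripper is clear above the knob, and everything else is where it was.

```bash
python3 -c "
from cell import ctrl
print(ctrl.finish_job())"
```

```text
the job is handed in; nothing more can be done
None
```

The job is handed in: the rack hangs over the middle of the drain tray with about 1.3 mm of swing left at its foot, the gripper is clear, and nothing else on the bench looks moved; the first two grip attempts closed at the knob's top rim, before I went lower.

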